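# File the loose sample tubes, then present the red-capped one for inspection

### The job

Work through the sample tubes: first lay the two tubes lying loose on the worktop into the shallow trays, each lying flat in the tray of its own cap colour (set them down, do not drop them from high up). Then draw the red-capped tube up out of the grey rack in front and finish while holding it still in the gripper for inspection, tip at least 15 cm above the worktop, touching nothing else, leaning about 45 degrees from upright with its cap end higher. Leave the other two tubes of that rack, the pink petri dish and the timer as they are.

Things in the scene. Friction and masses are not known exactly. Their poses are not given: they have to be found in the camera images.
- loose_blue: 15 ml tube lying loose on the worktop, 120 mm long, white barrel 16 mm thick, blue screw cap 21 mm thick; 18 g. Origin under its middle, on the underside as built; y axis along the tube, the cap at the -y end, the pointed tip at the +y end. The tube rolls freely, so z may point anywhere: use the point in its middle. 
- blue_mid (a point): Middle of the loose blue-capped tube, on its axis (11 mm above the worktop when it lies there).
- loose_green: 15 ml tube lying loose on the worktop, 120 mm long, white barrel 16 mm thick, green screw cap 21 mm thick; 18 g. Origin under its middle, on the underside as built; y axis along the tube, the cap at the -y end, the pointed tip at the +y end. The tube rolls freely, so z may point anywhere: use the point in its middle. 
- green_mid (a point): Middle of the loose green-capped tube, on its axis (11 mm above the worktop when it lies there).
- tray_blue: Shallow open blue plastic tray, fixed to the worktop: 170 mm along its x, 106 mm along its y, inside 164 x 100 mm, walls 3 mm thick, rim 20 mm high, inner floor 3 mm above the worktop. Origin under its centre on the worktop. 
- tray_green: Shallow open green plastic tray, fixed to the worktop: 170 mm along its x, 106 mm along its y, inside 164 x 100 mm, walls 3 mm thick, rim 20 mm high, inner floor 3 mm above the worktop. Origin under its centre on the worktop. 
- rack: Grey tube rack, fixed, 60 mm (x) by 222 mm (y), 76 mm high; four square 19 mm holes in a row along its y, 52 mm apart (y = -78, -26, 26, 78 mm), one is empty. Tubes stand on its base, tips 6 mm above the worktop, guided by plates up to 76 mm; caps span 112 to 126 mm above the worktop. Origin under its centre. Which tube stands in which hole changes.
- tube_red: Upright 15 ml tube standing in the grey rack, white barrel 16 mm thick, 120 mm long in all, red screw cap 21 mm thick that takes up its top 14 mm; 18 g. Origin at its lower tip, z axis along the tube to the cap. It may lean a few degrees in its hole. The one to draw out and hold.
- tube_yellow: Upright 15 ml tube standing in the grey rack, white barrel 16 mm thick, 120 mm long in all, yellow screw cap 21 mm thick that takes up its top 14 mm; 18 g. Origin at its lower tip, z axis along the tube to the cap. It may lean a few degrees in its hole. Stays in the rack.
- tube_bluecap: Upright 15 ml tube standing in the grey rack, white barrel 16 mm thick, 120 mm long in all, blue screw cap 21 mm thick that takes up its top 14 mm; 18 g. Origin at its lower tip, z axis along the tube to the cap. It may lean a few degrees in its hole. Stays in the rack.
- dish: Loose petri dish with pink medium, 92 mm across, 16 mm high; bystander. Origin under its centre.
- timer: Small white bench timer, 58 x 66 x 18 mm; bystander. Origin under its centre.

How it is judged:
By the outcome, as a careful person would: the job done as asked, in the order asked, and still so for the second after the job is handed in, while the arm keeps its last pose, push and grip.
It also fails if it takes over 72 s, if anything falls off the work surface, if the arm or the gripper's body presses on something with over 40 N, if the wrist force passes 120 N, or if a joint passes its speed limit or range.

### The arm

A 7-joint arm with a two-finger parallel gripper is mounted at the origin on a cart in front of the work surface, level with it; the furniture and walls round the work are solid. World frame = base frame: x ahead of the robot, y to its left, z up, the work surface at z = 0. Lengths are in mm, angles in rad, forces in N, time in s.
With the tool pointing down it reaches from about 400 to 875 mm from the base axis. Payload 4.4 kg.
Tool frame: the origin (TCP) lies midway between the tips of the shut fingers; the grasp point (between the pads) lies 19 mm behind it; z points along the fingers, y is the line along which they close (so a half turn about z gives the same grasp; the last joint's range is limited). The gripper opens to 85 mm and grips with 20 to 120 N. Pads are 22 mm wide; open, the fingers measure 114 mm over their backs; the gripper's body (76 mm by 85 mm) begins 54 mm behind the grasp point. The pads swing forward as they close: fully open they stand 13 mm farther back than shut.
Start: joints at [-1.171, 0.628, 0.038, 1.517, -0.027, 0.996, -0.02], TCP at [291.919, 580.776, 231.313] pointing down, gripper open.
Joint ranges: [-3.06, 3.06], [-0.37, 2.12], [-1.25, 1.32], [0.18, 2.47], [-1.1, 4.24], [0.23, 1.98], [-2.94, 2.94]. Speed limits (rad/s): [2.57, 2.57, 3.14, 3.14, 3.14, 3.14, 3.14].

### API

Orientations are given as [roll, pitch, yaw] about the fixed x, y, z axes, in that order (R = Rz(yaw) Ry(pitch) Rx(roll)).
In Python, from cell import readout, optics, order gives the robot as it stands.
- The arm moves only by the shell command python3 -m jog 'ROWS'. ROWS is a JSON object of lists of equal length, an entry for each row: "claw": the opening, from 0 (shut) to 1 (fully open); "xyz": the shift along the tool's x, y, z each as a share of 0.1 m, from -1 to 1, a list of three; "twist": the turn, a rotation vector about the tool's x, y, z each as a share of 180 degrees, from -1 to 1, a list of three. A call has 1 to 12 rows; each row shifts and turns the commanded pose from where the row before left it, along the tool's axes as they then stand; what a row does not reach is not made up. A row lasts 1/8 s, in which the tool goes at most 62.5 mm and 10.7 degrees, less where a joint would pass 70% of its speed; a pose out of reach is approached as far as the arm can. A call with a number of a shift or a turn outside -1 to 1 is refused whole. A call with a gripper value outside its range is refused whole. The fingers move at their own pace and stop on an object; the grip force is fixed at half the most. Time passes only in rows, so rows that do not move let the fingers close. It gives the time, the measured TCP pose, the force, the opening and the grip force at its end, in the units of the state.
- readout.read_state(): the state, without advancing time (a new reading comes with each control period).
- optics.get_image(name): name is "side" or "top" or "wrist"; returns a dict with "color" (480x640x3 uint8, red, green, blue), "fovy" (degrees; the focal length in pixels is half the picture's height over the tangent of half this angle, whatever the lens; pixels are square), "cx", "cy" (the principal point, pixels), "k1" (the pictures are not rectified: a ray, as slopes to the right and down, at radius r is drawn at 1 + k1 r^2 times it, then the intrinsics apply), "view" (4x4, takes a point from world to camera coordinates). Camera axes: x right, y up, looking along -z (the intrinsics and any distortion apply to the point x, -y, -z); pixel columns grow to the right and rows downward; lengths in mm; the calibration is good to about 2 mm. A picture is of the moment at which its call begins. There is no depth.
- order.finish_job(): hands the job in; it is judged then, once.
Trained networks look in the newest picture that a camera, given by its name, has taken for a name from the list of things; names that differ only in an ending like _2 or _b are one class to them, and where a whole thing is asked for, a point or a joint stands for the part that bears it (a point fixed in the world has none). Each returns a list of dicts, best first, with "score" (0 to 1); they miss things now and then, are a little off and sometimes report something else, mostly with a low value. They report only what shows in the picture. A call takes as long as a camera call.
- optics.boxes_of(camera, label): "rect" ([left, top, width, height] in pixels, round what is visible of it).
The state is a dict: "clock": time; "qpos": joint angles; "qd": joint speeds; "tau": joint torques, N m; "eef_pos": TCP position; "tool_rot": TCP orientation; "force": force on the tool from outside, world axes, zero at the start; "torque": the same for the moment, N m; "width": finger opening in mm; "gripper_force": force on a finger pad.
Only numpy, scipy, OpenCV 4.12 (cv2) and the standard library are available. Lean on these libraries where they do the work, as an engineer would, in place of code of your own. Each camera call takes 0.05 s, during which the arm holds its last target. There are 200 camera calls.

## Working session

There is one attempt and no reset: what is moved stays moved. The work goes in short steps, Python scripts to look and compute and a shell command to move; the robot and the scene stay as the last step left them, time stands still between calls to the robot, and variables do not carry over. Pictures are saved under pics/ and viewed, at most 10 in all, crops included, and the job is handed in when it is done.

```bash
ls; mkdir -p pics
cat > h.py <<'E'
import numpy as np, cv2
from cell import readout, optics, order
from scipy.spatial.transform import Rotation as R
def K(im):
    f=240/np.tan(np.radians(im["fovy"])/2); return f,im["cx"],im["cy"],im["k1"],np.array(im["view"])
def ray(im,u,v):
    f,cx,cy,k,V=K(im); p=cv2.undistortPoints(np.array([[[u,v]]],float),np.array([[f,0,cx],[0,f,cy],[0,0,1.]]),np.array([k,0,0,0.]))[0,0]
    d=V[:3,:3].T@np.array([p[0],-p[1],-1]); o=-V[:3,:3].T@V[:3,3]; return o,d/np.linalg.norm(d)
def atz(im,u,v,z):
    o,d=ray(im,u,v); return o+d*(z-o[2])/d[2]
def proj(im,P):
    f,cx,cy,k,V=K(im); c=V[:3,:3]@np.array(P,float)+V[:3,3]; x,y=c[0]/-c[2],-c[1]/-c[2]; s=1+k*(x*x+y*y); return cx+f*x*s,cy+f*y*s
def tri(rs):
    A=0;b=0
    for o,d in rs: M=np.eye(3)-np.outer(d,d);A=A+M;b=b+M@o
    return np.linalg.solve(A,b)
def save(im,n): cv2.imwrite(f"pics/{n}.png",cv2.cvtColor(im["color"],cv2.COLOR_RGB2BGR))
E
python3 - <<'E'
from h import *
for c in("top","side","wrist"):
    im=optics.get_image(c);save(im,c+"0");np.save(c+"0.npy",im,allow_pickle=True)
    o,d=ray(im,320,240);print(c,o.round(),d.round(2),im["k1"],im["fovy"])
    if c!="wrist":
        for n in"loose_blue loose_green tray_blue tray_green rack tube_red tube_yellow tube_bluecap dish timer".split():
            print(n,[(np.round(b["rect"]).tolist(),round(b["score"],2)) for b in optics.boxes_of(c,n)[:3]])
print(readout.read_state())
E
```

```text
pics
top [ 419.   99. 1215.] [ 0.15 -0.02 -0.99] 0.06322221375192262 44.124100018991385
loose_blue [([349.0, 286.0, 15.0, 59.0], 0.79)]
loose_green [([435.0, 298.0, 16.0, 60.0], 0.56)]
tray_blue [([213.0, 241.0, 56.0, 92.0], 0.72)]
tray_green [([128.0, 238.0, 61.0, 88.0], 0.83), ([415.0, 226.0, 22.0, 17.0], 0.45)]
rack [([375.0, 214.0, 115.0, 50.0], 0.59)]
tube_red [([469.0, 219.0, 17.0, 14.0], 0.75)]
tube_yellow [([417.0, 226.0, 18.0, 18.0], 0.71)]
tube_bluecap []
dish [([209.0, 155.0, 44.0, 42.0], 0.62)]
timer [([314.0, 159.0, 36.0, 34.0], 0.68)]
side [ 777. -660.  740.] [-0.15  0.73 -0.67] -0.05026651769298022 50.10389712180055
loose_blue []
loose_green [([146.0, 335.0, 71.0, 14.0], 0.65)]
tray_blue [([240.0, 187.0, 82.0, 44.0], 0.91), ([369.0, 197.0, 38.0, 31.0], 0.3)]
tray_green [([264.0, 152.0, 75.0, 33.0], 0.84), ([367.0, 198.0, 43.0, 32.0], 0.68)]
rack [([262.0, 274.0, 40.0, 134.0], 0.92)]
tube_red [([269.0, 338.0, 15.0, 26.0], 0.65), ([207.0, 261.0, 51.0, 22.0], 0.32)]
tube_yellow [([265.0, 152.0, 76.0, 34.0], 0.71), ([277.0, 286.0, 14.0, 29.0], 0.57)]
tube_bluecap [([278.0, 260.0, 13.0, 28.0], 0.83)]
dish []
timer [([354.0, 263.0, 34.0, 31.0], 0.67)]
wrist [224. 616. 373.] [ 0.28 -0.15 -0.95] -0.00801121534962283 62.16142255270627
{'clock': 1.15, 'qpos': array([-1.1707942 ,  0.62840919,  0.03849228,  1.51739742, -0.02700101,
        0.99627433, -0.01997834]), 'qd': array([ 0.00017456, -0.00077138, -0.00095759,  0.00027635,  0.00051117,
        0.0004438 ,  0.00154558]), 'tau': array([-4.55211666e-04, -5.63277054e+01,  1.22497637e+00, -1.93791479e+01,
        1.07535985e-02,  1.41698180e-03,  4.35171387e-06]), 'eef_pos': array([291.92236204, 580.78504367, 231.30814398]), 'tool_rot': array([ 3.14156371e+00, -4.19140782e-05,  2.67579294e+00]), 'force': array([-0.19754756,  0.18188399,  0.09805896]), 'torque': array([ 0.0089912 , -0.0854043 , -0.09354817]), 'gripper_force': 0.0, 'width': 85.55240321637065}
```

View pics/top0.png

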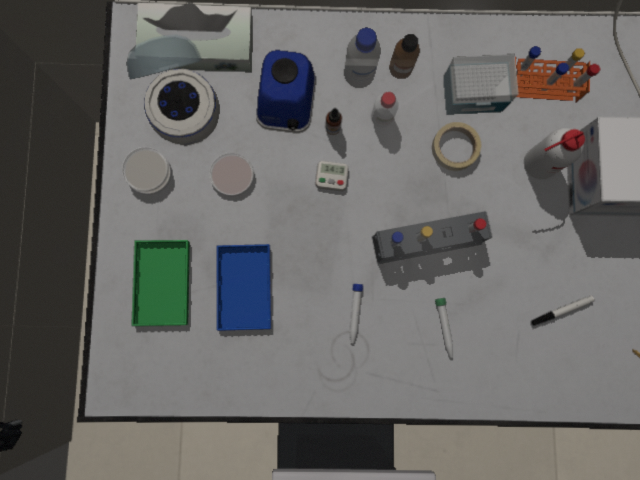

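View pics/side0.png

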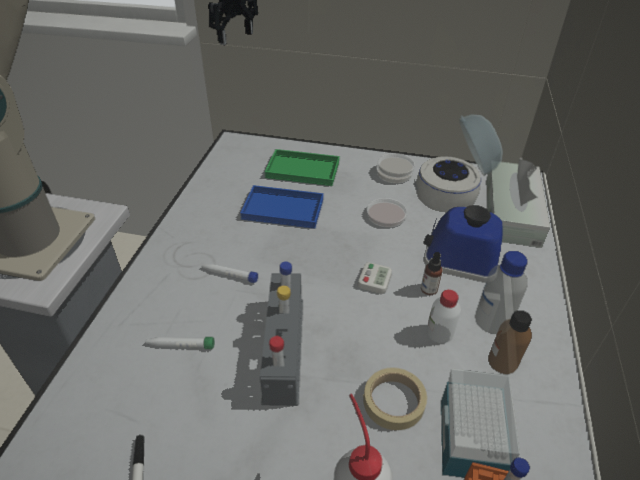

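```bash
cat > m.py <<'E'
from h import *
def mask(im,c):
    h=cv2.cvtColor(im["color"],cv2.COLOR_RGB2HSV).astype(int);H,S,V=h[...,0],h[...,1],h[...,2]
    r={"blue":(108,130),"green":(50,85),"yellow":(12,32)}
    m=((H<8)|(H>172)) if c=="red" else (H>=r[c][0])&(H<=r[c][1])
    return m&(S>110)&(V>40)
def cen(im,c,box):
    m=mask(im,c);x,y,w,h=box;z=np.zeros_like(m);z[y:y+h,x:x+w]=m[y:y+h,x:x+w];z=z.astype(np.uint8)
    n,l,s,ce=cv2.connectedComponentsWithStats(z)
    if n<2: return None
    i=1+np.argmax(s[1:,4]);return ce[i],s[i].tolist(),(l==i).astype(np.uint8)
E
python3 - <<'E'
from m import *
T=np.load("top0.npy",allow_pickle=True).item();S=np.load("side0.npy",allow_pickle=True).item()
B={"lb":("blue",(345,278,25,20),(240,265,25,25)),"lg":("green",(430,290,20,20),(200,333,20,20)),
"rb":("blue",(385,228,25,20),(275,258,22,18)),"ry":("yellow",(417,222,20,20),(272,284,22,17)),"rr":("red",(468,214,24,20),(266,334,22,18))}
for n,(c,bt,bs) in B.items():
    a=cen(T,c,bt);b=cen(S,c,bs);print(n,a[0].round(1),a[1],b[0].round(1),b[1],tri([ray(T,*a[0]),ray(S,*b[0])]).round(1), "top@", atz(T,*a[0],11 if n[0]=="l" else 126).round(1))
for n,box in(("blue",(205,235,75,105)),("green",(125,230,75,105))):
    a=cen(T,n,box);r=cv2.minAreaRect(cv2.findContours(a[2],0,2)[0][0]);p=cv2.boxPoints(r)
    P=np.array([atz(T,*q,20) for q in p]);print(n,a[1],P.round(0)[:,:2].tolist(),P.mean(0).round(1),[np.linalg.norm(P[i]-P[i-1]).round(0) for i in range(4)])
    Ps=cen(S,n,(235,180,95,55) if n=="blue" else(260,145,85,45)); print(" side",atz(S,*Ps[0],10).round(1),"top c",atz(T,*a[0],10).round(1))
# barrels (white) lines
for n,box in(("b",(345,283,22,64)),("g",(432,295,24,66))):
    x,y,w,h=box;g=cv2.cvtColor(T["color"][y:y+h,x:x+w],cv2.COLOR_RGB2GRAY);t=g>np.median(g)+25
    ys,xs=np.nonzero(t);q=np.c_[xs+x,ys+y].astype(np.float32);vx,vy,cx,cy=cv2.fitLine(q,cv2.DIST_HUBER,0,.01,.01).ravel()
    ts=(q-[cx,cy])@[vx,vy];e=[(cx+vx*k,cy+vy*k) for k in(ts.min(),ts.max())];print(n,len(q),np.median(g),[np.round(k,1) for k in e],[atz(T,*k,11).round(1) for k in e])
E
```

```text
lb [357.1 287.1] [353, 284, 9, 7, 58] [252.8 276.2] [249, 272, 8, 10, 60] [509.4  -4.8  13.7] top@ [510.6  -4.6  11. ]
lg [440.2 301.2] [439, 300, 3, 4, 8] [210.1 341.4] [208, 340, 4, 4, 7] [ 484.8 -172.8   14.9] top@ [ 484.7 -173.8   11. ]
rb [397.  236.6] [392, 232, 10, 10, 78] [285.6 266.8] [280, 262, 11, 11, 94] [597.  -69.6 122.7] top@ [597.4 -68.7 126. ]
ry [426.7 231. ] [422, 226, 11, 11, 81] [283.4 292.1] [278, 286, 12, 14, 140] [ 608.6 -125.5  122.2] top@ [ 608.9 -124.4  126. ]
rr [479.6 223.6] [474, 218, 12, 12, 110] [276.4 343.2] [270, 336, 14, 16, 176] [ 624.9 -225.2  121.8] top@ [ 624.7 -223.7  126. ]
blue [217, 244, 54, 87, 4525] [[420.0, 274.0], [593.0, 281.0], [595.0, 174.0], [422.0, 169.0]] [507.3 224.8  20. ] [np.float64(105.0), np.float64(172.0), np.float64(107.0), np.float64(173.0)]
 side [504.3 225.4  10. ] top c [506.7 226.7  10. ]
green [132, 240, 57, 86, 4604] [[428.0, 441.0], [601.0, 447.0], [600.0, 337.0], [427.0, 334.0]] [513.8 389.6  20. ] [np.float64(107.0), np.float64(172.0), np.float64(110.0), np.float64(173.0)]
 side [509.4 392.6  10. ] top c [513.  391.9  10. ]Traceback (most recent call last):
  File "<stdin>", line 14, in <module>
cv2.error: OpenCV(4.12.0) /io/opencv/modules/imgproc/src/linefit.cpp:50: error: (-215:Assertion failed) count > 0 in function 'fitLine2D_wods'
```

```bash
python3 -m jog '{"claw":[1,1,1,1,1,1,1,1,1,1,1,1],"xyz":[[-0.34,-0.37,0],[-0.34,-0.37,0],[-0.34,-0.37,0],[-0.34,-0.37,0],[-0.34,-0.37,0],[-0.34,-0.37,0],[-0.34,-0.37,0],[-0.34,-0.37,0],[-0.34,-0.37,0],[-0.34,-0.37,0],[-0.34,-0.37,0],[-0.34,-0.37,0]],"twist":[[0,0,0],[0,0,0],[0,0,0],[0,0,0],[0,0,0],[0,0,0],[0,0,0],[0,0,0],[0,0,0],[0,0,0],[0,0,0],[0,0,0]]}'; python3 -m jog '{"claw":[1,1,1,1],"xyz":[[0,0,0],[0,0,0],[0,0,0],[0,0,0]],"twist":[[0,0,-0.043],[0,0,-0.043],[0,0,-0.043],[0,0,0]]}'
python3 - <<'E'
from h import *
im=optics.get_image("wrist");save(im,"w1");np.save("w1.npy",im,allow_pickle=True)
for n in("loose_blue","loose_green"):print(n,[(np.round(b["rect"]).tolist(),round(b["score"],2)) for b in optics.boxes_of("wrist",n)[:3]])
s=readout.read_state();print(s["eef_pos"],s["tool_rot"],s["qpos"].round(2))
E
```

```text
clock: 2.65
eef_pos: [457.6, -0.7, 231.6]
tool_rot: [3.141, 0.001, 2.676]
force: [0.3, 0.4, 0.1]
width: 85.2
gripper_force: 0.0
clock: 3.15
eef_pos: [457.1, 0.7, 231.4]
tool_rot: [3.141, 0.0, 3.079]
force: [-0.1, -0.5, -0.3]
width: 85.7
gripper_force: 0.0
loose_blue [([309.0, 130.0, 26.0, 130.0], 0.6)]
loose_green [([92.0, 110.0, 63.0, 134.0], 0.75), ([351.0, 412.0, 61.0, 33.0], 0.17)]
[457.07033782   0.7996521  231.37932658] [3.14158958e+00 1.63348052e-04 3.07899533e+00] [-0.06  0.36  0.    2.03 -0.    0.75  1.45]
```

View pics/w1.png

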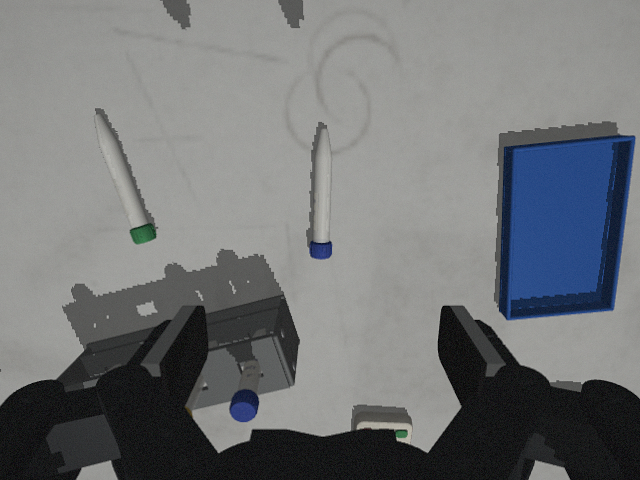

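Run:
```python
from m import *
T=np.load("top0.npy",allow_pickle=True).item();S=np.load("side0.npy",allow_pickle=True).item();W=np.load("w1.npy",allow_pickle=True).item()
print("TCP proj",proj(W,[457,0.8,231]))
for n,wc,wt,tc,tt in(("blue",(321,250),(322,124),(357.1,287.5),(354,343)),("green",(143,234),(98,111),(440.3,301.3),(450.5,357.5))):
    P=[]
    for w,t in((wc,tc),(wt,tt)):
        print(n,atz(W,*w,11).round(1),atz(T,*t,11).round(1),tri([ray(W,*w),ray(T,*t)]).round(1))
    a,b=atz(W,*wc,11),atz(W,*wt,11);d=(b-a)/np.linalg.norm(b-a);print("len",np.linalg.norm(b-a),"mid",a+53*d,b-60*d,"ang",np.arctan2(d[1],d[0]))
```

```text
TCP proj (np.float64(320.3043899287942), np.float64(309.5693339040764))
blue [510.1  -3.   11. ] [509.7  -4.6  11. ] [509.3  -3.7  13.7]
blue [393.    5.3  11. ] [398.3   1.1  11. ] [395.6   3.5  18.9]
len 117.40144591260537 mid [457.21775243   0.73488005  11.        ] [452.8273881    1.04701322  11.        ] ang 3.0706170249564595
green [ 483.3 -171.6   11. ] [ 484.6 -173.9   11. ] [ 485.2 -175.4    3.6]
green [ 369.7 -189.    11. ] [ 373.  -192.3   11. ] [ 370.9 -195.2   -0.7]
len 114.97505811530856 mid [ 430.92293971 -179.63126641   11.        ] [ 428.97042241 -179.92880759   11.        ] ang -2.990367590546368
```

```bash
python3 -m jog '{"claw":[1,1,1,1,1,1,1,1],"xyz":[[0,0,0.4],[0,0,0.4],[0,0,0.4],[0,0,0.4],[0,0,0.4],[0,0,0.2],[0,0,0.08],[0,0,0]],"twist":[[0,0,0],[0,0,0],[0,0,0],[0,0,0],[0,0,0],[0,0,0],[0,0,0],[0,0,0]]}'; python3 -m jog '{"claw":[0,0,0,0,0,0,0,0],"xyz":[[0,0,0],[0,0,0],[0,0,0],[0,0,0],[0,0,0],[0,0,0],[0,0,0],[0,0,0]],"twist":[[0,0,0],[0,0,0],[0,0,0],[0,0,0],[0,0,0],[0,0,0],[0,0,0],[0,0,0]]}'
```

```text
clock: 4.3
eef_pos: [455.1, -0.7, 11.7]
tool_rot: [-3.137, -0.01, 3.081]
force: [-1.0, -0.8, -0.3]
width: 85.3
gripper_force: 0.0
clock: 5.3
eef_pos: [455.5, -0.5, 12.7]
tool_rot: [-3.137, -0.008, 3.082]
force: [-0.2, 1.0, 6.6]
width: 10.6
gripper_force: 52.2
```

Run:
```python
from h import *
im=optics.get_image("wrist");cv2.imwrite("pics/w2.png",cv2.cvtColor(im["color"],cv2.COLOR_RGB2BGR)[60:480,120:520])
s=readout.read_state();print(s["eef_pos"],s["tool_rot"],s["qpos"].round(3),s["width"],s["force"])
```

```text
[455.47592359  -0.54480363  12.67786475] [-3.13699829 -0.00812005  3.08158489] [ 0.061  0.772 -0.183  2.188  0.589  0.237  0.864] 10.749792026114289 [-0.05703408  0.66381083  5.29774912]
```

View pics/w2.png

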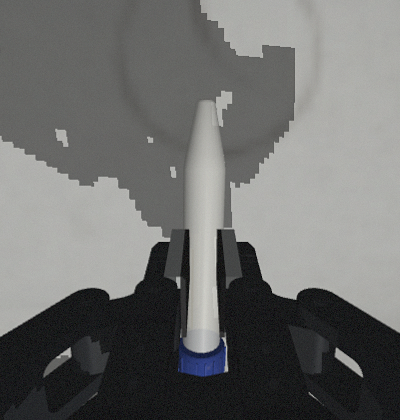

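```bash
python3 -m jog '{"claw":[1,1,1,1,1,1,1,1,1,1],"xyz":[[0,0,0],[0,0,0],[0,0,0],[0,0,0],[0,0,-0.2],[-0.15,0,-0.2],[-0.15,0,0],[0,0,0.2],[0,0,0.2],[0,0,0.07]],"twist":[[0,0,0],[0,0,0],[0,0,0],[0,0,0],[0,0,0],[0,0,0],[0,0,0],[0,0,0],[0,0,0],[0,0,0]]}'; python3 -m jog '{"claw":[1,1],"xyz":[[0,0,0],[0,0,0]],"twist":[[0,0,0],[0,0,0]]}';python3 - <<'E'
from h import *
im=optics.get_image("wrist");save(im,"w3")
s=readout.read_state();print(s["eef_pos"],s["tool_rot"],s["qpos"].round(3),s["width"],s["force"])
E
```

```text
clock: 6.6
eef_pos: [484.4, -2.5, 4.2]
tool_rot: [-3.136, -0.01, 3.082]
force: [0.3, -0.6, 0.4]
width: 85.6
gripper_force: 0.0
clock: 6.85
eef_pos: [485.6, -2.3, 5.5]
tool_rot: [-3.137, -0.008, 3.082]
force: [-0.6, -0.2, 0.7]
width: 85.4
gripper_force: 0.0
[485.59898787  -2.42150926   5.64128292] [-3.13709621 -0.00768055  3.08156225] [ 0.095  0.803 -0.224  2.109  0.589  0.298  0.879] 85.50323785318696 [0.16081902 0.41647462 0.74823012]
```

View pics/w3.png

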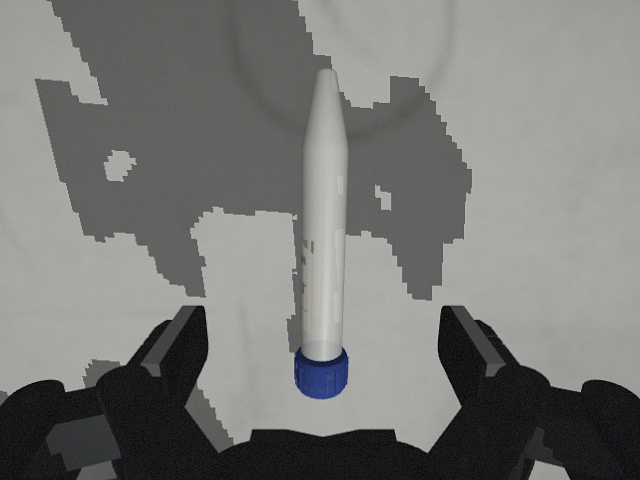

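```bash
python3 -m jog '{"claw":[1,1,0,0,0,0,0,0,0,0],"xyz":[[0,0,0.04],[0,0,0],[0,0,0],[0,0,0],[0,0,0],[0,0,0],[0,0,0],[0,0,0],[0,0,0],[0,0,0]],"twist":[[0,0,0],[0,0,0],[0,0,0],[0,0,0],[0,0,0],[0,0,0],[0,0,0],[0,0,0],[0,0,0],[0,0,0]]}'
```

```text
clock: 8.15
eef_pos: [485.2, -2.5, 1.2]
tool_rot: [-3.137, -0.009, 3.082]
force: [-0.0, 0.0, 5.2]
width: 14.2
gripper_force: 58.7
```

```bash
python3 -m jog '{"claw":[0,0,0,0,0,0,0,0,0,0,0],"xyz":[[0,0,-0.2],[0,0,-0.3],[0,0,-0.3],[-0.07,0.4,0],[-0.07,0.4,0],[-0.07,0.4,0],[-0.07,0.4,0],[-0.07,0.4,0],[-0.02,0.3,0],[0,0,0],[0,0,0]],"twist":[[0,0,0],[0,0,0],[0,0,0],[0,0,0],[0,0,0],[0,0,0],[0,0,0],[0,0,0],[0,0,0],[0,0,0],[0,0,0]]}'
python3 - <<'E'
from m import *
for c in("side","wrist"):
    im=optics.get_image(c);save(im,c+"4");np.save(c+"4.npy",im,allow_pickle=True)
s=readout.read_state();print(s["eef_pos"],s["tool_rot"],s["qpos"].round(3),s["width"],s["force"])
E
```

```text
clock: 9.52
eef_pos: [536.1, 224.0, 79.1]
tool_rot: [-3.135, -0.01, 3.081]
force: [0.5, 0.3, -0.4]
width: 14.1
gripper_force: 58.8
[536.46466333 223.44346096  79.34457989] [-3.13535734 -0.0093241   3.07991278] [-0.216  0.762 -0.363  1.821  0.42   0.647  0.68 ] 14.245695468787908 [-0.65298523  0.22556866  0.61594735]
```

View pics/wrist4.png

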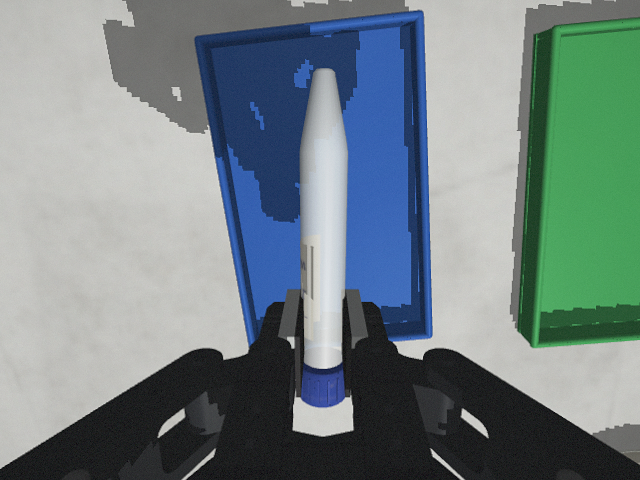

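Run:
```python
from h import *
W=np.load("wrist4.npy",allow_pickle=True).item()
P=np.array([atz(W,*q,20) for q in((196,37),(423,11),(432,336),(249,343))]);print(P.round(0),P.mean(0),np.linalg.norm(P-np.roll(P,1,0),axis=1))
for q in((509,147),(600,130)): pass
print("tip@", atz(W,322,70,79).round(0))
```

```text
[[424. 172.  20.]
 [420. 277.  20.]
 [587. 284.  20.]
 [586. 178.  20.]] [504.11718944 227.91026941  20.        ] [161.91417526 104.73390145 167.6800997  105.50355472]
tip@ [448. 230.  79.]
```

```bash
python3 -m jog '{"claw":[0,0,0,0,0,0,0.4,0.4,0.4,0.4,0.4],"xyz":[[0.03,0,0.3],[0,0.02,0.25],[0,0,0.1],[0,0,0.07],[0,0,0.03],[0,0,0],[0,0,0],[0,0,0],[0,0,0],[0,0,0],[0,0,0]],"twist":[[0,0,0],[0,0,0],[0,0,0],[0,0,0],[0,0,0],[0,0,0],[0,0,0],[0,0,0],[0,0,0],[0,0,0],[0,0,0]]}'; python3 -m jog '{"claw":[0.4,0.4,0.4,0.4,1],"xyz":[[0,0,-0.2],[0,0,-0.3],[0,0,-0.4],[0,0,-0.4],[0,0,-0.2]],"twist":[[0,0,0],[0,0,0],[0,0,0],[0,0,0],[0,0,0]]}'
python3 - <<'E'
from m import *
im=optics.get_image("wrist");save(im,"w5")
s=readout.read_state();print(s["eef_pos"],s["tool_rot"],s["qpos"].round(3),s["width"],s["force"])
E
```

```text
clock: 11.0
eef_pos: [533.0, 227.1, 4.7]
tool_rot: [-3.137, -0.009, 3.082]
force: [0.5, 0.4, -0.3]
width: 34.1
gripper_force: 0.0
clock: 11.62
eef_pos: [535.4, 228.4, 158.5]
tool_rot: [-3.139, -0.005, 3.082]
force: [-0.4, 0.1, -0.3]
width: 51.0
gripper_force: 0.0
[536.41402188 228.96444698 160.23028316] [-3.14041920e+00 -2.03827714e-03  3.08168009e+00] [-0.181  0.651 -0.428  1.77   0.358  0.8    0.727] 58.46511209889419 [0.4739791  0.70520253 2.02095268]
```

View pics/w5.png

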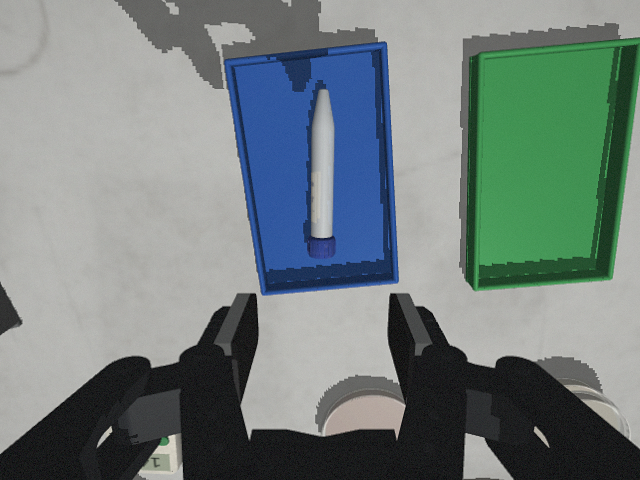

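```bash
python3 -m jog '{"claw":[1,1,1,1,1,1,1,1,1,1,1,1],"xyz":[[0.05,-0.41,0],[0.05,-0.41,0],[0.05,-0.41,0],[0.05,-0.41,0],[0.05,-0.41,0],[0.05,-0.41,0],[0.06,-0.41,0],[0.06,-0.41,0],[0.05,-0.41,0],[0.06,-0.41,0],[0,0,0],[0,0,0]],"twist":[[0,0,0],[0,0,0],[0,0,0],[0,0,0],[0,0,0],[0,0,0],[0,0,0],[0,0,0],[0,0,0],[0,0,0],[0,0,-0.035],[0,0,-0.034]]}'; python3 -m jog '{"claw":[1],"xyz":[[0,0,0]],"twist":[[0,0,0]]}' >/dev/null
python3 - <<'E'
from m import *
im=optics.get_image("wrist");save(im,"w6");np.save("w6.npy",im,allow_pickle=True)
b=optics.boxes_of("wrist","loose_green")[:2];print([(np.round(x["rect"]).tolist(),round(x["score"],2)) for x in b])
s=readout.read_state();print(s["eef_pos"],s["tool_rot"],s["qpos"].round(3),s["width"],s["force"])
c=cen(im,"green",(200,50,250,330));print(c[0],c[1],atz(im,*c[0],11).round(1))
g=cv2.cvtColor(im["color"],cv2.COLOR_RGB2GRAY);x,y,w,h=[int(k) for k in b[0]["rect"]]
for r in range(y,y+h,8):
    row=g[r,x-5:x+w+5];t=np.nonzero(row>195)[0];print(r,(x-5+t.min(),x-5+t.max()) if len(t) else None,int(np.median(g[r,x-25:x-10])),row.max())
p=(x+w/2,y);print("boxtop",atz(im,*p,11),"bot",atz(im,x+w/2,y+h,11))
E
```

```text
clock: 13.18
eef_pos: [456.5, -179.1, 157.5]
tool_rot: [-3.138, -0.009, -2.983]
force: [0.1, 1.0, 0.1]
width: 85.3
gripper_force: 0.0
[([307.0, 96.0, 31.0, 170.0], 0.98), ([420.0, 393.0, 20.0, 53.0], 0.49)]
[ 456.83094558 -178.35194736  157.27206519] [-3.13872852 -0.00934947 -2.98662628] [ 0.672  0.562 -0.527  2.015  0.447  0.687  1.583] 85.00541471582925 [-0.58904342  0.13231607 -0.26302492]
[324.97791165 252.97188755] [312, 242, 27, 22, 498] [ 483.8 -171.8   11. ]
95 None 153 159
103 None 155 159
111 None 154 159
119 None 156 161
127 None 154 163
135 None 156 167
143 None 155 168
151 None 155 169
159 None 155 171
167 None 156 172
175 None 156 170
183 None 156 171
191 None 156 173
199 None 154 170
207 None 153 176
215 None 151 171
223 None 153 175
231 None 154 173
239 None 153 168
247 None 157 160
255 None 157 164
263 None 158 161
boxtop [ 370.64300351 -191.75609807   11.        ] bot [ 493.98606312 -172.48640223   11.        ]
```

View pics/w6.png

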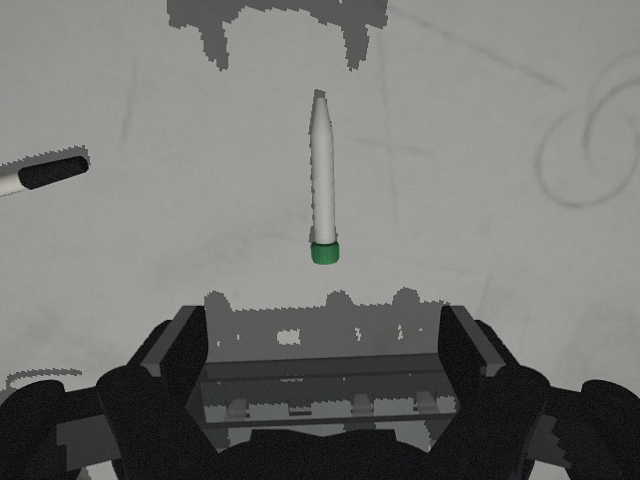

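```bash
python3 -m jog '{"claw":[1,1,1,1,1,1,1],"xyz":[[0,0.02,0.4],[0,0,0.4],[0,0,0.4],[0,0,0.2],[0,0,0.1],[0,0,0.04],[0,0,0]],"twist":[[0,0,0],[0,0,0],[0,0,0],[0,0,0],[0,0,0],[0,0,0],[0,0,0]]}';python3 - <<'E'
from h import *
s=readout.read_state();print(s["eef_pos"],s["tool_rot"],s["qpos"].round(3),s["width"],s["force"])
E
```

```text
clock: 14.28
eef_pos: [455.7, -177.1, 3.5]
tool_rot: [-3.138, -0.009, -2.985]
force: [0.4, -0.9, 0.1]
width: 85.6
gripper_force: 0.0
[ 455.6593362  -177.13687633    3.51829197] [-3.1384028  -0.00866972 -2.98504788] [ 0.489  0.813 -0.269  2.101  0.686  0.321  1.367] 85.61470054618306 [ 0.38162462 -0.85649927  0.08159665]
```

```bash
python3 -m jog '{"claw":[1,0,0,0,0,0,0,0,0],"xyz":[[0,0,0.025],[0,0,0],[0,0,0],[0,0,0],[0,0,0],[0,0,0],[0,0,0],[0,0,0],[0,0,0]],"twist":[[0,0,0],[0,0,0],[0,0,0],[0,0,0],[0,0,0],[0,0,0],[0,0,0],[0,0,0],[0,0,0]]}'; python3 -m jog '{"claw":[0,0,0,0,0],"xyz":[[0,0,-0.2],[0,0,-0.3],[0,0,-0.4],[0,0,0],[0,0,0]],"twist":[[0,0,0],[0,0,0],[0,0,0],[0,0,0.05],[0,0,0.03]]}'; python3 -m jog '{"claw":[0],"xyz":[[0,0,0]],"twist":[[0,0,0]]}';python3 - <<'E'
from m import *
im=optics.get_image("wrist");save(im,"w7");c=cen(im,"green",(200,200,250,280));print(c[0],c[1])
s=readout.read_state();print(s["eef_pos"],s["tool_rot"],s["qpos"].round(3),s["width"],s["force"])
E
```

```text
clock: 15.4
eef_pos: [455.3, -177.0, 0.7]
tool_rot: [-3.139, -0.009, -2.985]
force: [-0.0, 0.4, 5.0]
width: 14.0
gripper_force: 58.6
clock: 16.02
eef_pos: [456.1, -177.0, 90.9]
tool_rot: [-3.136, -0.008, 3.043]
force: [0.1, -0.0, 0.4]
width: 14.1
gripper_force: 58.7
clock: 16.15
eef_pos: [455.9, -176.7, 90.4]
tool_rot: [-3.136, -0.009, 3.048]
force: [0.6, 0.8, -0.2]
width: 14.2
gripper_force: 58.7
[322.98430634 395.71563089] [299, 371, 52, 46, 1593]
[ 455.84965021 -176.60448464   90.34571082] [-3.13659559 -0.00895877  3.04895894] [ 0.563  0.657 -0.377  2.07   0.492  0.511  1.297] 14.103676984073946 [-0.14100896  0.93435174  0.69598805]
```

```bash
python3 -m jog '{"claw":[0,0,0,0,0,0,0,0,0,0,0,0],"xyz":[[0,0,0],[-0.08,0.4,0],[-0.08,0.4,0],[-0.08,0.4,0],[-0.08,0.4,0],[-0.08,0.4,0],[-0.07,0.4,0],[-0.07,0.4,0],[-0.07,0.4,0],[-0.07,0.4,0],[-0.07,0.4,0],[-0.07,0.4,0]],"twist":[[0,0,-0.04],[0,0,0],[0,0,0],[0,0,0],[0,0,0],[0,0,0],[0,0,0],[0,0,0],[0,0,0],[0,0,0],[0,0,0],[0,0,0]]}'; python3 -m jog '{"claw":[0,0,0,0,0],"xyz":[[-0.07,0.4,0],[-0.07,0.4,0],[-0.07,0.4,0],[0,0,0],[0,0,0]],"twist":[[0,0,0],[0,0,0],[0,0,0],[0,0,0],[0,0,0]]}';python3 - <<'E'
from m import *
im=optics.get_image("wrist");save(im,"w8");
g=mask(im,"green");g[330:]=0;n,l,s_,ce=cv2.connectedComponentsWithStats(g.astype(np.uint8));i=1+np.argmax(s_[1:,4]);r=cv2.minAreaRect(cv2.findContours((l==i).astype(np.uint8),0,2)[0][0]);print(s_[i],[atz(im,*q,20).round(0)[:2].tolist() for q in cv2.boxPoints(r)])
s=readout.read_state();print(s["eef_pos"],s["tool_rot"],s["qpos"].round(3),s["width"],s["force"])
E
```

```text
clock: 17.7
eef_pos: [524.1, 266.8, 87.6]
tool_rot: [-3.137, -0.01, -3.109]
force: [0.4, -0.3, 0.4]
width: 14.0
gripper_force: 58.7
clock: 18.32
eef_pos: [541.1, 385.0, 86.6]
tool_rot: [-3.136, -0.01, -3.11]
force: [0.5, -0.8, 0.2]
width: 14.3
gripper_force: 58.7
[  231    30   220   300 46931] [[429.0, 338.0], [426.0, 443.0], [586.0, 462.0], [590.0, 333.0]]
[541.51354709 384.28579937  86.78057613] [-3.13544747 -0.01000047 -3.11088851] [-0.456  0.843 -0.358  1.571  0.369  0.807  0.637] 14.043555758980725 [-0.30402581 -0.92547438 -0.82596186]
```

```bash
python3 -m jog '{"claw":[0,0,0,0,0,0,0.4,0.4,0.4,0.4,0.4],"xyz":[[0.04,0.08,0.3],[0,0,0.3],[0,0,0.12],[0,0,0.07],[0,0,0.04],[0,0,0],[0,0,0],[0,0,0],[0,0,0],[0,0,0],[0,0,0]],"twist":[[0,0,0],[0,0,0],[0,0,0],[0,0,0],[0,0,0],[0,0,0],[0,0,0],[0,0,0],[0,0,0],[0,0,0],[0,0,0]]}'; python3 -m jog '{"claw":[0.4,0.4,0.4,0.4,1,1],"xyz":[[0,0,-0.2],[0,0,-0.3],[0,0,-0.4],[0,0,-0.4],[0,0,-0.4],[0,0,-0.4]],"twist":[[0,0,0],[0,0,0],[0,0,0],[0,0,0],[0,0,0],[0,0,0]]}'
python3 - <<'E'
from m import *
im=optics.get_image("wrist");save(im,"w9");print([(np.round(x["rect"]).tolist(),round(x["score"],2)) for x in optics.boxes_of("wrist","loose_green")[:2]])
s=readout.read_state();print(s["eef_pos"],s["tool_rot"],s["qpos"].round(3),s["width"],s["force"])
E
```

```text
clock: 19.75
eef_pos: [536.5, 393.8, 4.5]
tool_rot: [-3.138, -0.009, -3.11]
force: [-0.2, -0.3, -0.5]
width: 34.4
gripper_force: 0.0
clock: 20.5
eef_pos: [538.4, 394.8, 217.5]
tool_rot: [-3.139, -0.008, -3.11]
force: [0.3, 0.9, 0.3]
width: 68.9
gripper_force: 0.0
[([310.0, 97.0, 28.0, 144.0], 0.76)]
[540.58053185 397.18588558 221.45539185] [ 3.13849916e+00 -4.00276522e-04 -3.11058318e+00] [-0.443  0.696 -0.413  1.457  0.299  1.049  0.682] 82.60035430582984 [1.19563141 0.67248985 0.66650501]
```

View pics/w9.png

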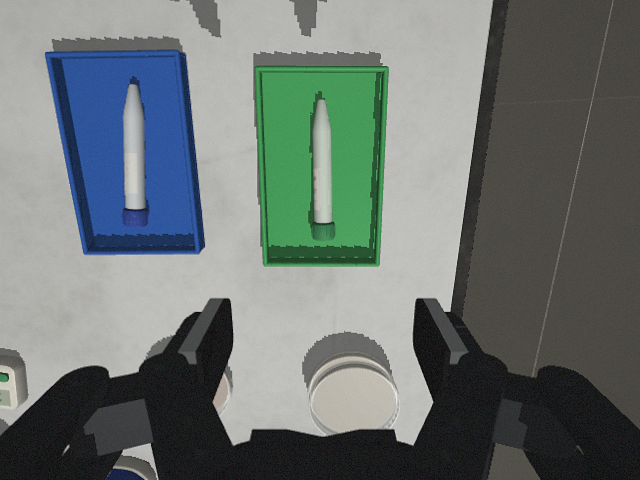

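```bash
python3 -m jog '{"claw":[1,1,1,1,1,1,1,1,1,1,1],"xyz":[[0,0,0],[0,0,0],[0,0,0],[0,0,0],[0,0,0],[0,0,0],[0,0,0],[0,0,0],[-0.42,-0.02,0],[-0.42,-0.02,0],[-0.42,-0.02,0]],"twist":[[0,0,0.0566],[0,0,0.0566],[0,0,0.0566],[0,0,0.0566],[0,0,0.0566],[0,0,0.0566],[0,0,0.0566],[0,0,0.0566],[0,0,0],[0,0,0],[0,0,0]]}'; python3 -m jog '{"claw":[1,1,1,1,1,1,1,1,1,1,1,1],"xyz":[[-0.42,-0.02,0],[-0.42,-0.02,0],[-0.42,-0.02,0],[-0.42,-0.02,0],[-0.42,-0.02,0],[-0.42,-0.02,0],[-0.42,-0.02,0],[-0.42,-0.02,0],[-0.42,-0.02,0],[-0.42,-0.02,0],[-0.42,-0.02,0],[0,0,0]],"twist":[[0,0,0],[0,0,0],[0,0,0],[0,0,0],[0,0,0],[0,0,0],[0,0,0],[0,0,0],[0,0,0],[0,0,0],[0,0,0],[0,0,0]]}'
python3 - <<'E'
from m import *
s=readout.read_state();print(s["eef_pos"],s["tool_rot"],s["qpos"].round(3),s["width"],s["force"])
im=optics.get_image("wrist");save(im,"w10");np.save("w10.npy",im,allow_pickle=True)
for n in("tube_red","tube_yellow"):print(n,[(np.round(x["rect"]).tolist(),round(x["score"],2)) for x in optics.boxes_of("wrist",n)[:3]])
print("TCP proj",proj(im,s["eef_pos"]),"expected cap",proj(im,[625,-225,126]))
m=mask(im,"red");n,l,st,ce=cv2.connectedComponentsWithStats(m.astype(np.uint8))
for i in range(1,n):
    if st[i,4]>60: print(ce[i].round(1),st[i],atz(im,*ce[i],122).round(1))
E
```

```text
clock: 21.98
eef_pos: [554.7, 268.5, 215.4]
tool_rot: [-3.132, 0.002, 1.751]
force: [0.6, -0.1, -0.1]
width: 85.3
gripper_force: 0.0
clock: 23.48
eef_pos: [614.9, -194.2, 216.6]
tool_rot: [-3.132, 0.005, 1.744]
force: [-0.4, -0.8, 0.2]
width: 85.1
gripper_force: 0.0
[ 614.94470732 -194.19274987  216.55676529] [-3.13174479  0.00540413  1.74361406] [ 0.273  0.638 -0.026  1.541  0.03   0.969  0.408] 85.14617345708974 [-0.35127346 -0.80329977  0.23355109]
tube_red [([313.0, 247.0, 35.0, 53.0], 0.91)]
tube_yellow [([314.0, 102.0, 39.0, 38.0], 0.56)]
TCP proj (np.float64(321.77647359208174), np.float64(312.8680936268613)) expected cap (np.float64(330.7945996753433), np.float64(288.1246014280797))
[330.2 281.4] [314 264  33  36 941] [ 624.2 -222.2  122. ]
```

```bash
python3 -m jog '{"claw":[1,1,1,1,1],"xyz":[[-0.31,0.04,0],[0,0,0.3],[0,0,0.3],[0,0,0],[0,0,0]],"twist":[[0,0,0],[0,0,0],[0,0,0],[0,0,0],[0,0,0]]}'
python3 - <<'E'
from m import *
s=readout.read_state();print(s["eef_pos"],s["tool_rot"],s["width"],s["force"])
im=optics.get_image("wrist");save(im,"w11");W=np.load("w10.npy",allow_pickle=True).item()
T=np.load("top0.npy",allow_pickle=True).item();S=np.load("side0.npy",allow_pickle=True).item()
m=mask(im,"red");n,l,st,ce=cv2.connectedComponentsWithStats(m.astype(np.uint8))
i=1+np.argmax(st[1:,4]);print(ce[i],st[i],atz(im,*ce[i],122).round(1))
print("w+w",tri([ray(im,*ce[i]),ray(W,330.2,281.4)]).round(1),"all",tri([ray(im,*ce[i]),ray(W,330.2,281.4),ray(T,479.6,223.6),ray(S,276.4,343.2)]).round(1))
z=R.from_euler("xyz",s["tool_rot"]).as_matrix();print(z.round(3))
d=np.array([624.3,-223.5,97])-s["eef_pos"];print("need (tool mm)",(z.T@d).round(1))
E
```

```text
clock: 24.25
eef_pos: [625.7, -217.9, 157.5]
tool_rot: [-3.134, 0.003, 1.752]
force: [0.2, 0.2, 1.4]
width: 85.3
gripper_force: 0.0
[ 625.69125256 -217.89200286  157.46145925] [-3.13374260e+00  2.70317321e-03  1.75183579e+00] 85.25332382485733 [0.19725592 0.18507322 1.40907298]
[317.95402299 284.36539625] [ 296  261   44   47 1653] [ 624.2 -222.2  122. ]
w+w [ 624.4 -223.7  118.7] all [ 624.6 -224.   119.9]
[[-0.18   0.984 -0.007]
 [ 0.984  0.18  -0.004]
 [-0.003 -0.008 -1.   ]]
need (tool mm) [-5.1 -1.9 60.5]
```

View pics/w11.png

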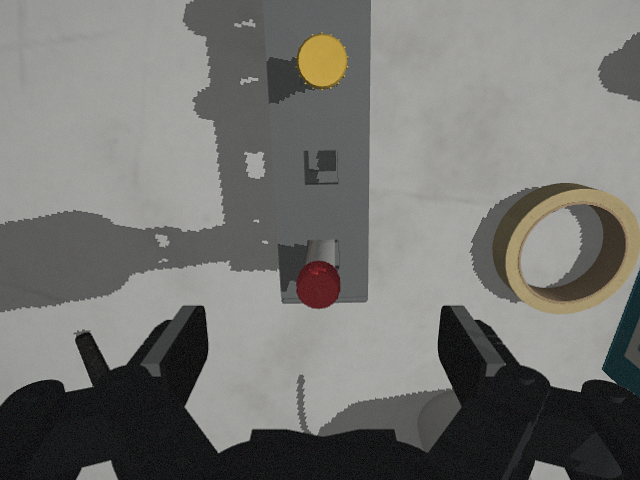

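```bash
python3 -m jog '{"claw":[1,1,1,1,1],"xyz":[[-0.05,-0.02,0.2],[0,0,0.25],[0,0,0.15],[0,0,0],[0,0,0]],"twist":[[0,0,0],[0,0,0],[0,0,0],[0,0,0],[0,0,0]]}'; python3 -m jog '{"claw":[0,0,0,0,0,0,0,0],"xyz":[[0,0,0],[0,0,0],[0,0,0],[0,0,0],[0,0,0],[0,0,0],[0,0,0],[0,0,0]],"twist":[[0,0,0],[0,0,0],[0,0,0],[0,0,0],[0,0,0],[0,0,0],[0,0,0],[0,0,0]]}'
```

```text
clock: 24.92
eef_pos: [624.0, -224.6, 97.4]
tool_rot: [-3.134, 0.003, 1.75]
force: [-0.7, -0.2, 0.5]
width: 85.5
gripper_force: 0.0
clock: 25.92
eef_pos: [623.4, -224.4, 96.4]
tool_rot: [-3.133, 0.003, 1.75]
force: [1.6, 0.2, 1.9]
width: 18.9
gripper_force: 58.4
```

```bash
python3 -m jog '{"claw":[0,0,0,0,0,0,0,0,0,0,0,0],"xyz":[[0,0,-0.1],[0,0,-0.15],[0,0,-0.2],[0,0,-0.2],[0,0,-0.2],[0,0,-0.25],[0,0,-0.25],[0,0,-0.25],[0,0,-0.25],[0,0,0],[0,0,0],[0,0,0]],"twist":[[0,0,0],[0,0,0],[0,0,0],[0,0,0],[0,0,0],[0,0,0],[0,0,0],[0,0,0],[0,0,0],[0,0,0],[0,0,0],[0,0,0]]}'; python3 -m jog '{"claw":[0,0,0,0,0,0],"xyz":[[0.12,-0.2,0],[0.12,-0.2,0],[0.12,-0.2,0],[0.12,-0.2,0],[0,0,0],[0,0,0]],"twist":[[0,0,0],[0,0,0],[0,0,0],[0,0,0],[0,0,0],[0,0,0]]}'
python3 - <<'E'
from m import *
s=readout.read_state();print(s["eef_pos"],s["tool_rot"],s["qpos"].round(3),s["width"],s["force"])
for c in("side","top"):
    im=optics.get_image(c);np.save(c+"12.npy",im,allow_pickle=True)
    for n in("tube_red","tube_yellow","tube_bluecap"):print(c,n,[(np.round(x["rect"]).tolist(),round(x["score"],2)) for x in optics.boxes_of(c,n)[:2]])
E
```

```text
clock: 27.42
eef_pos: [623.9, -223.5, 280.1]
tool_rot: [-3.13, 0.001, 1.75]
force: [-0.0, -0.7, 0.4]
width: 18.7
gripper_force: 58.8
clock: 28.18
eef_pos: [538.1, -191.0, 281.7]
tool_rot: [-3.132, 0.003, 1.75]
force: [0.2, -0.5, 1.2]
width: 19.1
gripper_force: 58.8
[ 538.14375209 -190.98176834  281.66198127] [-3.13243540e+00  2.66495840e-03  1.75021155e+00] [ 0.311  0.464 -0.034  1.672  0.026  1.013  0.446] 19.066938408439675 [ 0.23909852 -0.45792602  1.1861851 ]
side tube_red [([204.0, 216.0, 25.0, 70.0], 0.56)]
side tube_yellow [([276.0, 285.0, 15.0, 30.0], 0.66), ([371.0, 199.0, 36.0, 28.0], 0.43)]
side tube_bluecap [([276.0, 258.0, 14.0, 28.0], 0.76), ([356.0, 262.0, 33.0, 30.0], 0.72)]
top tube_red [([474.0, 250.0, 20.0, 15.0], 0.49)]
top tube_yellow [([417.0, 226.0, 20.0, 16.0], 0.55)]
top tube_bluecap [([234.0, 258.0, 18.0, 61.0], 0.68), ([214.0, 242.0, 57.0, 90.0], 0.33)]
```

```bash
python3 -m jog '{"claw":[0,0,0,0,0,0,0,0,0,0],"xyz":[[0,0,0],[0,0,0],[0,0,0],[0,0,0],[0,0,0],[0,0,0],[0,0,0],[0,0,0],[0,0,0],[0,0,0]],"twist":[[0.03,0,0],[0.04,0,0],[0.04,0,0],[0.04,0,0],[0.04,0,0],[0.03,0,0],[0.03,0,0],[0,0,0],[0,0,0],[0,0,0]]}'
python3 - <<'E'
from m import *
s=readout.read_state();z=R.from_euler("xyz",s["tool_rot"]).as_matrix()[:,2];print(s["eef_pos"],s["qpos"].round(3),s["width"],s["force"],"z",z.round(3),"tilt",np.degrees(np.arccos(-z[2])))
tip=s["eef_pos"]+z*95;cap=s["eef_pos"]-z*19;print("pred tip",tip.round(),"cap",cap.round())
for c in("side","top"):
    im=optics.get_image(c);save(im,c+"13");np.save(c+"13.npy",im,allow_pickle=True)
    print(c,[(np.round(x["rect"]).tolist(),round(x["score"],2)) for x in optics.boxes_of(c,"tube_red")[:2]],"tip",np.round(proj(im,tip),1),"cap",np.round(proj(im,cap),1))
    m=mask(im,"red");u,v=map(int,proj(im,cap));m2=np.zeros_like(m);m2[v-30:v+30,u-30:u+30]=m[v-30:v+30,u-30:u+30];ys,xs=np.nonzero(m2);print(len(xs),xs.mean() if len(xs) else 0,ys.mean() if len(ys) else 0)
E
```

```text
clock: 29.82
eef_pos: [537.3, -191.2, 283.1]
tool_rot: [-2.349, 0.003, 1.749]
force: [0.4, -0.5, -0.2]
width: 18.6
gripper_force: 58.9
[ 537.3484955  -191.21749891  283.12570038] [0.119 0.917 0.072 1.056 0.215 1.916 0.357] 18.616091596921557 [ 0.36580721 -0.49885506 -0.17943847] z [-0.7   -0.129 -0.702] tilt 45.40156908510813
pred tip [ 471. -203.  216.] cap [ 551. -189.  296.]
side [([176.0, 224.0, 58.0, 47.0], 0.82)] tip [174.  270.7] cap [224.2 230. ]
162 226.05555555555554 230.16666666666666
top [([315.0, 160.0, 34.0, 34.0], 0.67)] tip [485.5 303.7] cap [490.2 250.1]
0 0 0
```

```bash
python3 -c "
from h import *
print(readout.read_state()['qd'].round(3)); print(order.finish_job())"
```

```text
[-0.001  0.01  -0.001 -0.002  0.     0.002  0.   ]
the job is handed in; nothing more can be done
None
```

The job is handed in: the blue- and green-capped tubes lie flat in their own trays, and the red-capped tube is held still at about 45°, cap end higher, with its tip about 21 cm above the worktop.

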